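# Snap the retaining clip onto a stirrer-drive spindle with the clip fork

## Robot

A 6-joint arm with a two-finger parallel gripper is mounted at the origin on a cart in front of the work surface, level with it; the furniture and walls round the work are solid. World frame = base frame: x ahead of the robot, y to its left, z up, the work surface at z = 0. Lengths are in m, angles in rad, forces in N, time in s.
With the tool pointing down it reaches from about 0.35 to 0.975 m from the base axis. Payload 4.9 kg.
Tool frame: the origin (TCP) lies at the very end of the fingers, on their centre line; the grasp point (between the pads) lies 19 mm behind it (ctrl.grasp_offset is the distance from the TCP to the grasp point, in m); z points along the fingers, y is the line along which they close (so a half turn about z gives the same grasp; the last joint's range is limited). The gripper opens to 85 mm and grips with 20 to 120 N. Pads are 22 mm wide; open, the fingers measure 114 mm over their backs; the gripper's body (76 mm by 85 mm) begins 54 mm behind the grasp point. The pads swing forward as they close: fully open they stand 13 mm farther back than shut.
Start: joints at [1.017, 0.053, 1.613, -0, 1.476, -0.119], TCP at [0.263, 0.567, 0.231] pointing down, gripper open.
Joint ranges: [-3.01, 3.01], [-1.01, 2.22], [0.06, 2.58], [-1.02, 4.17], [0.09, 2.62], [-3.14, 3.14]. Speed limits (rad/s): [2.57, 2.57, 3.14, 3.14, 3.14, 3.14].

## Interface

Orientations are given as a rotation vector (axis times angle).
In Python, from station import ctrl, optics gives the robot as it stands.
- The arm moves only by the shell command python3 -m handwheel 'ROWS' [OPENING] [FORCE]. ROWS is JSON, a list of rows, each an object of numbers: "tx", "ty", "tz": the shift along the tool's x, y, z in mm; "roll": the turn about the tool's z in rad. A call has 1 to 12 rows; each row shifts and turns the commanded pose from where the row before left it, along the tool's axes as they then stand; what a row does not reach is not made up. A row lasts 1/12 s, in which the tool goes at most 41.7 mm and 7.16 degrees, less where a joint would pass 70% of its speed; a pose out of reach is approached as far as the arm can. A call with a gripper value outside its range is refused whole. OPENING is the finger opening in mm, from 0 to 85.4, set as the call begins (- or left out, the last holds). The fingers move at their own pace and stop on an object; FORCE is the grip in N (left out, the last holds). Time passes only in rows, so rows that do not move let the fingers close. It gives the time, the measured TCP pose, the force, the opening and the grip force at its end, in the units of the state.
- ctrl.get_obs(): the state, without advancing time (a new reading comes with each control period).
- optics.get_image(name): name is "side" or "top" or "wrist"; returns (picture, depth): 400x640x3 uint8, red, green, blue; 400x640 float32, m along the optical axis (not along the pixel's ray), 0 where there is no reading.
- optics.camera_params(name): a dict with "mtx" (3x3 intrinsics, pixels), "extrinsics" (4x4, takes a point from camera to world coordinates); the wrist camera has in their place "tool_from_camera" (4x4, takes a point from camera to tool coordinates, whose origin is the TCP and whose axes are the flange's). Camera axes: x right, y down, z forward; pixel columns grow to the right and rows downward; lengths in m; the calibration is good to about 2 mm. A picture is of the moment at which its call begins: read the wrist's pose just before it. camera_params takes no time and is no camera call.
- ctrl.finish_job(): hands the job in; it is judged then, once.
The state is a dict: "t": time; "q": joint angles; "dq": joint speeds; "effort": joint torques, N m; "tool_pos": TCP position; "tool_rot": TCP orientation; "contact_force": force on the tool from outside, world axes, zero at the start; "wrist_torque": the same for the moment, N m; "opening": finger opening in m; "grip_force": force on a finger pad.
Only numpy, scipy, OpenCV 4.12 (cv2) and the standard library are available. Lean on these libraries where they do the work, as an engineer would, in place of code of your own. Each camera call takes 0.05 s, during which the arm holds its last target. There are 200 camera calls.

## Task

Secure the drive unit's spindle: take the fork tool by its handle, push the loose split clip that lies on the drive's top plate sideways under the spindle's head until it snaps fully home in the groove, without forcing it (stop as soon as it is felt to bottom) and without touching the clip with the fingers. Then put the fork tool back on the grey mat, standing on its handle's underside as it stood before, and leave the glassware and the crucible where they are.

Things in the scene. Friction and masses are not known exactly. Their poses are not given: they have to be found in the camera images.
- drive: drive unit fixed to the bench: grey housing with a steel top plate 177 mm (x) by 92 mm (y), plate top 50 mm above the bench. A dark motor can 50 mm across stands on its +x end, 37 to 87 mm from the origin, up to z = 96 mm. Origin: at bench level under the middle of the plate's slot; z up, +x is the direction in which the clip is pushed on.
- slot_mid (a point): middle of the slot on the drive's plate top (axes as the drive). The steel spindle stands on the line y = 0 with its axis anywhere from 18 mm before to 18 mm beyond this point along x: clamped there, NOT reported, to be found by feel or camera. Its round head is 26 mm across, 8.5 to 17.5 mm above the plate (screw to 20 mm); the groove is the 8.5 mm gap beneath.
- plate_edge (a point): middle of the top plate's front edge, 85 mm before slot_mid; the fork's handle must stay in front of it. Feel of the push: the groove's core widens toward +x, so the push grows over about 10 mm to some 8 to 18 N; then the clip's tips drop behind it, the force falls, the clip jumps up to 4 mm ahead and bottoms on the core's rigid nose, where force rises steeply. Above 25 N it is forced.
- clip: loose split retaining clip of round steel bar, 6 mm thick, 26 mm long (x), 34 mm wide (y), 50 g, slippery; lies on the drive's plate 45 to 52 mm before slot_mid, mouth toward the spindle. Origin: underside, at the seat centre, which lies on the spindle's axis when home. +x points out of the mouth; two sprung arm tips 6.3 mm ahead. They first touch the core about 15 mm short of home.
- clip_back (a point): middle of the clip's outer back, 16.3 mm behind the clip's origin and 3 mm above its underside: where the fork's mouth bears
- fork: fork tool, 150 g: black upright handle block 80 mm (x) by 20 mm (y) by 36 mm high; a steel blade and fork come out of its +x end at half height. Origin: centre of the handle's underside; z up, +x toward the fork. Grasp the handle across y at the origin; balance point 20 mm ahead. It stands on the mat on the handle's underside.
- fork_mouth (a point): middle of the fork's inner cross face, 132 mm ahead of the fork's origin and 18 mm above the underside. The fork's bars are 8 mm high (14 to 22 mm above the underside). Its prongs reach 22 mm beyond the mouth; inside width 36 mm, 44 mm at the splayed tips; slanted inner corners centre the clip's back.
- mat: flat grey mat fixed to the bench, 240 mm (x) by 130 mm (y), 3 mm thick; origin at the centre of its underside. Keep the handle's centre at least 15 mm inside its edges.
- crucible: bystander: small loose white porcelain crucible, 45 mm across, 39 mm high, origin centre of underside
- erlenmeyer: bystander: loose conical flask, 67 mm across, 126 mm high, origin centre of underside
- beaker_250: bystander: loose beaker, 73x79x95 mm, origin centre of underside
Things that resemble listed ones, but are neither listed nor needed, are in the scene too. Of the things that look like the fork, the larger one is meant.

How it is judged:
On the way, in this order (a step that is already met when the one before it is completed fails the run):
1. the fork tool is lifted off the mat (height (world z) of fork above 0.025 m), for 0.1 s.
2. the clip is snapped home on the spindle with the fork against it (x of groove_axis in the frame of clip between -0.0015 and 0.0015 m and y of groove_axis in the frame of clip between -0.0015 and 0.0015 m and horizontal distance between fork_mouth and clip below 0.026 m), for 0.05 s.
At the end, for the whole second after the job is handed in: The clip sits in the groove with its seat centre within 1.5 mm of the spindle's axis both ways and lies flat (within 0.2 rad); the fork tool stands upright (within 0.1 rad) and still on its handle's underside, with the handle's centre over the mat (x of groove_axis in the frame of clip between -0.0015 and 0.0015 m and y of groove_axis in the frame of clip between -0.0015 and 0.0015 m and angle between clip's own z axis and vertical below 0.2 rad and x of fork in the frame of mat between -0.12 and 0.12 m and y of fork in the frame of mat between -0.065 and 0.065 m and height (world z) of fork below 0.008 m and angle between fork's own z axis and vertical below 0.1 rad and linear speed of each of fork, clip below 0.02 m/s); the robot touches nothing.
It fails at once if the fork pushes the clip with more than 25 N (contact force between fork and clip above 25 N).
It fails at once if the fork presses on the drive unit with more than 25 N (contact force between fork and drive above 25 N).
It fails at once if the fingers touch the clip (contact force between the fingers and clip above 0.5 N).
It fails at once if the crucible, the flask or the beaker is moved more than 20 mm (distance of any of crucible, erlenmeyer, beaker_250 from where it was at the start of the episode above 0.02 m).
It also fails if it takes over 72 s, if anything falls off the work surface, if the arm or the gripper's body presses on something with over 40 N, if the wrist force passes 120 N, or if a joint passes its speed limit or range.

## Working session

There is one attempt and no reset: what is moved stays moved. The work goes in short steps, Python scripts to look and compute and a shell command to move; the robot and the scene stay as the last step left them, time stands still between calls to the robot, and variables do not carry over. Pictures are saved under pics/ and viewed, at most 10 in all, crops included, and the job is handed in when it is done.

```bash
mkdir -p pics; ls
python3 - <<'E'
from station import ctrl, optics
import cv2, numpy as np
o=ctrl.get_obs(); print({k:np.round(v,3).tolist() for k,v in o.items()}, ctrl.grasp_offset)
for n in ("top","side"):
    im,d=optics.get_image(n); cv2.imwrite(f"pics/{n}0.png",im[:,:,::-1]); np.savez(f"pics/{n}0.npz",im=im,d=d)
    p=optics.camera_params(n); print(n,np.round(p["mtx"],1).tolist(),np.round(p["extrinsics"],3).tolist())
print(np.round(optics.camera_params("wrist")["tool_from_camera"],3))
E
```

```text
pics
{'t': 0.0, 'q': [1.017, 0.053, 1.614, 0.0, 1.476, -0.119], 'dq': [0.0, 0.002, -0.0, -0.001, 0.002, -0.001], 'effort': [0.0, -39.37, -37.017, -0.0, 0.007, -0.0], 'tool_pos': [0.263, 0.566, 0.23], 'tool_rot': [-0.677, -3.067, 0.003], 'contact_force': [-0.026, 0.216, 0.359], 'wrist_torque': [-0.042, 0.036, -0.037], 'grip_force': 0.0, 'opening': 0.085} 0.0187
top [[417.3, 0.0, 322.0], [0.0, 417.3, 194.1], [0.0, 0.0, 1.0]] [[-0.016, -0.98, 0.197, 0.417], [-1.0, 0.017, 0.002, -0.032], [-0.005, -0.197, -0.98, 1.008], [0.0, 0.0, 0.0, 1.0]]
side [[416.6, 0.0, 314.5], [0.0, 416.6, 193.9], [0.0, 0.0, 1.0]] [[0.995, -0.029, 0.099, 0.498], [-0.101, -0.48, 0.872, -0.92], [0.022, -0.877, -0.48, 0.551], [0.0, 0.0, 0.0, 1.0]]
[[ 0.    -0.95  -0.314  0.081]
 [ 1.     0.     0.001  0.001]
 [-0.001 -0.314  0.95  -0.142]
 [ 0.     0.     0.     1.   ]]
```

View pics/top0.png

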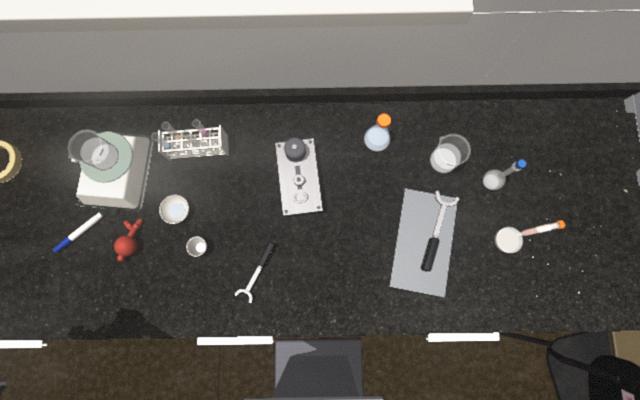

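View pics/side0.png

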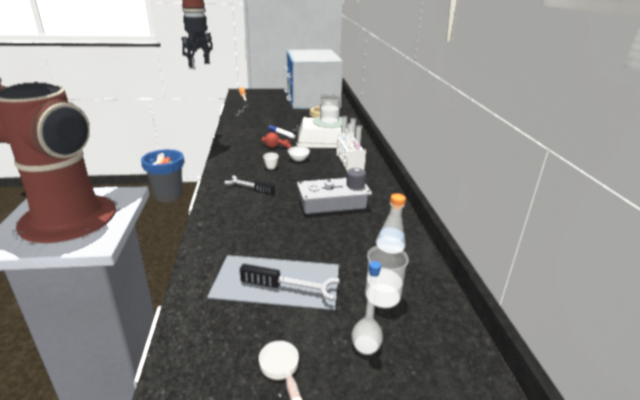

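Top view: two fork-like tools. One lies on the bench at (258,272) and is small. The other is on the mat, handle (430,254), fork (446,200), and larger, so it is the one meant. The drive plate spans (277,143)–(322,211), with the motor at (295,148), spindle head near (299,181) and clip near (301,197). Next I measure coarsely and enlarge both.

```bash
cat > h.py <<'E'
import numpy as np, cv2
from scipy.spatial.transform import Rotation as R
from station import ctrl, optics
def cam(n):
    p=optics.camera_params(n)
    if n!="wrist": return p["mtx"],np.array(p["extrinsics"])
    o=ctrl.get_obs(); T=np.eye(4); T[:3,:3]=R.from_rotvec(o["tool_rot"]).as_matrix(); T[:3,3]=o["tool_pos"]
    return p["mtx"],T@np.array(p["tool_from_camera"])
def cast(K,T,uv,z):
    uv=np.atleast_2d(np.asarray(uv,float)); d=np.c_[uv,np.ones(len(uv))]@np.linalg.inv(K).T@T[:3,:3].T
    return T[:3,3]+d*((z-T[2,3])/d[:,2])[:,None]
def proj(K,T,P):
    c=(np.atleast_2d(P)-T[:3,3])@T[:3,:3]; p=c@np.array(K).T; return p[:,:2]/p[:,2:]
def snap(n,name):
    K,T=cam(n); im,d=optics.get_image(n); cv2.imwrite(f"pics/{name}.png",im[:,:,::-1]); np.savez(f"pics/{name}.npz",im=im,d=d,K=K,T=T); return im,d,K,T
E
python3 - <<'E'
from h import *
z=np.load("pics/top0.npz"); im,d=z["im"],z["d"]; K,T=cam("top"); K=np.array(K)
for nm,uv,h in [("plate",[(277,143),(314,140),(322,211),(284,215)],.05),("motor",[(295,148)],.096),("head",[(299,181)],.068),("clip",[(301,197)],.053),("handle",[(430,254)],.039),("fork",[(446,200)],.021),("mat",[(405,190),(457,197),(445,295),(391,287)],.003)]:
    print(nm,np.round(cast(K,T,uv,h),3).tolist())
g=cv2.cvtColor(im,cv2.COLOR_RGB2GRAY)
m=np.zeros_like(g); m[188:275,400:470]=(g[188:275,400:470]<60)*255
n,l,s,c=cv2.connectedComponentsWithStats(m)
for i in range(1,n):
    if s[i,4]>60: print("dark",s[i],c[i],cv2.minAreaRect(cv2.findNonZero((l==i).astype(np.uint8))))
a=cv2.resize(im[130:310,230:470],None,fx=3.3,fy=3.3,interpolation=cv2.INTER_CUBIC); cv2.imwrite("pics/c1.png",a[:,:,::-1])
E
```

```text
plate [[0.737, 0.076, 0.05], [0.743, -0.013, 0.05], [0.57, -0.03, 0.05], [0.562, 0.059, 0.05]]
motor [[0.709, 0.029, 0.096]]
head [[0.638, 0.022, 0.068]]
clip [[0.603, 0.019, 0.053]]
handle [[0.467, -0.276, 0.039]]
fork [[0.596, -0.328, 0.021]]
mat [[0.626, -0.234, 0.003], [0.606, -0.361, 0.003], [0.373, -0.314, 0.003], [0.394, -0.189, 0.003]]
dark [439 188  31  23 235] [456.33617021 194.16170213] ((455.7392883300781, 192.05615234375), (30.358781814575195, 21.06287384033203), 41.82017135620117)
dark [450 236  20  36 301] [460.91694352 254.77408638] ((459.5, 253.5), (35.0, 19.0), 90.0)
dark [422 238  12  33  94] [426.74468085 254.17021277] ((427.0075378417969, 253.6264190673828), (6.020092010498047, 32.92621994018555), 10.619654655456543)
```

View pics/c1.png

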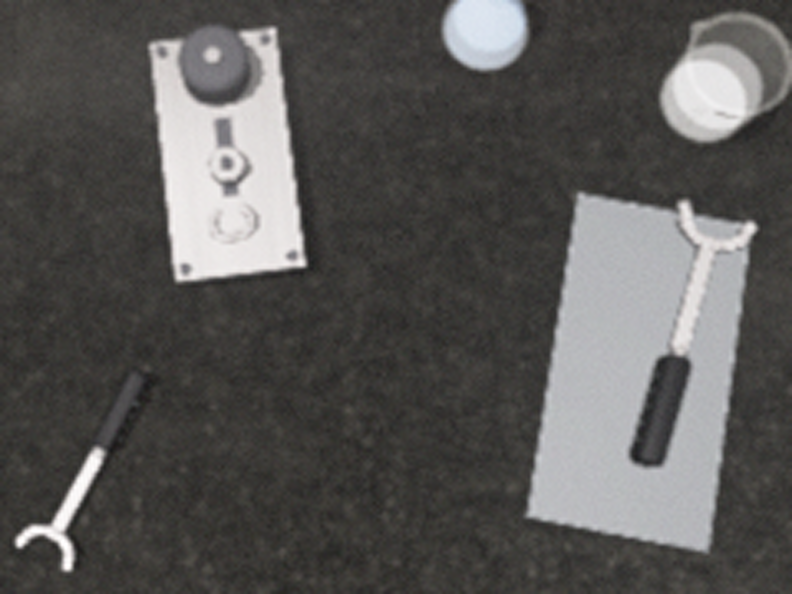

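The crop confirms it: the longer fork is on the mat, prongs toward +x and −y, and the smaller one is the decoy. I'll view the drive from the wrist first, on the way.

```bash
python3 -m handwheel '[{"tx":-34.5,"ty":-21.5},{"tx":-34.5,"ty":-21.5},{"tx":-34.5,"ty":-21.5},{"tx":-34.5,"ty":-21.5},{"tx":-34.5,"ty":-21.5},{"tx":-34.5,"ty":-21.5},{"tx":-34.5,"ty":-21.5},{"tx":-34.5,"ty":-21.5},{"tx":-34.5,"ty":-21.5},{"tx":-34.5,"ty":-21.5},{"tx":-34.5,"ty":-21.5},{"tx":-34.5,"ty":-21.5}]' - -
python3 -m handwheel '[{"tx":-34.5,"ty":-21.5},{"tx":-34.5,"ty":-21.5},{"tx":-34.5,"ty":-21.5},{"tx":-34.5,"ty":-21.5},{},{},{},{}]'
python3 - <<'E'
from h import *
im,d,K,T=snap("wrist","w1"); o=ctrl.get_obs(); print(o["tool_pos"],o["tool_rot"],o["t"],np.array(K)[0])
E
```

```text
[0.26304299 0.56643462 0.23034543] [-6.77567398e-01 -3.06713399e+00  2.29405902e-03] 0.15 [288.75285673   0.         322.14310468]$[0]: bad value
$[0]: bad value
```

View pics/w1.png

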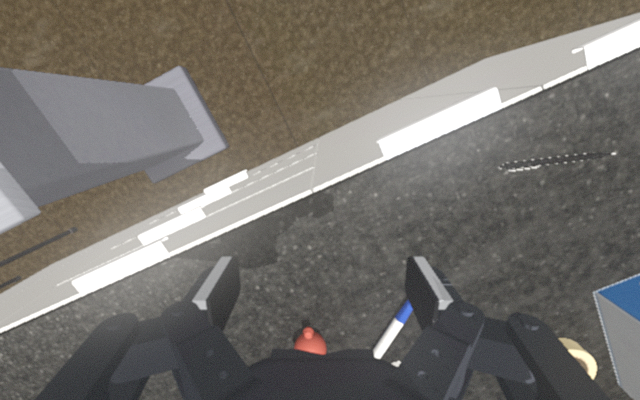

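The move was refused: rows probably need all four keys.

```bash
python3 -m handwheel '[{"tx":-34.5,"ty":-21.5,"tz":0,"roll":0},{"tx":-34.5,"ty":-21.5,"tz":0,"roll":0},{"tx":-34.5,"ty":-21.5,"tz":0,"roll":0},{"tx":-34.5,"ty":-21.5,"tz":0,"roll":0},{"tx":-34.5,"ty":-21.5,"tz":0,"roll":0},{"tx":-34.5,"ty":-21.5,"tz":0,"roll":0},{"tx":-34.5,"ty":-21.5,"tz":0,"roll":0},{"tx":-34.5,"ty":-21.5,"tz":0,"roll":0},{"tx":-34.5,"ty":-21.5,"tz":0,"roll":0},{"tx":-34.5,"ty":-21.5,"tz":0,"roll":0},{"tx":-34.5,"ty":-21.5,"tz":0,"roll":0},{"tx":-34.5,"ty":-21.5,"tz":0,"roll":0}]'
```

```text
t: 1.15
tool_pos: [0.5306, 0.1565, 0.2311]
tool_rot: [-0.678, -3.068, -0.0]
contact_force: [0.6, 0.1, 0.6]
opening: 0.0857
grip_force: 0.0
```

```bash
python3 -m handwheel '[{"tx":-35,"ty":-12.5,"tz":0,"roll":0},{"tx":-35,"ty":-12.5,"tz":0,"roll":0},{"tx":-35,"ty":-12.5,"tz":0,"roll":0},{"tx":-35,"ty":-12.5,"tz":0,"roll":0},{"tx":-35,"ty":-12.5,"tz":0,"roll":0},{"tx":-35,"ty":-12.5,"tz":0,"roll":0},{"tx":0,"ty":0,"tz":0,"roll":0},{"tx":0,"ty":0,"tz":0,"roll":0},{"tx":0,"ty":0,"tz":0,"roll":0}]'
python3 - <<'E'
from h import *
im,d,K,T=snap("wrist","w2"); o=ctrl.get_obs(); print(o["tool_pos"],o["tool_rot"],o["t"])
E
```

```text
t: 1.9
tool_pos: [0.6885, 0.0022, 0.2305]
tool_rot: [-0.678, -3.066, -0.0]
contact_force: [-0.4, 0.1, -0.0]
opening: 0.0851
grip_force: 0.0
[0.68827396 0.00276024 0.23099534] [-6.76352534e-01 -3.06698674e+00 -2.75879401e-04] 1.95
```

View pics/w2.png

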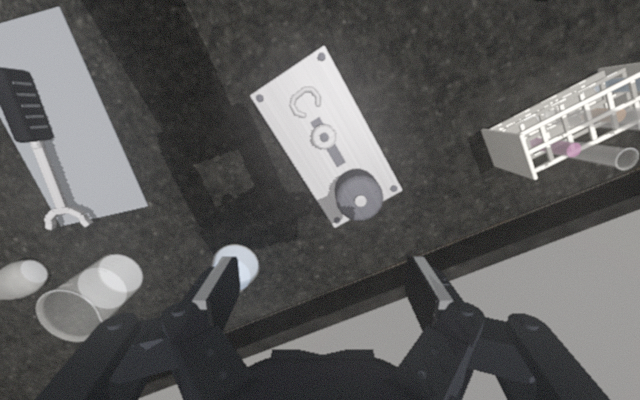

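The wrist view shows the plate at corners (325,45), (250,97), (334,227), (402,190), the clip at (305,101), the head at (323,137) and the motor at (360,193). The fork is at the left edge, fork end (67,217).

Run:
```python
from h import *
z=np.load("pics/w2.npz"); im,K,T=z["im"],z["K"],z["T"]
g=cv2.cvtColor(im,cv2.COLOR_RGB2GRAY).astype(np.uint8)
m=np.zeros_like(g); m[30:240,235:410]=(g[30:240,235:410]>130)*255
n,l,s,c=cv2.connectedComponentsWithStats(m); i=1+s[1:,4].argmax()
cnt=cv2.findContours((l==i).astype(np.uint8),0,1)[0]; h=cv2.convexHull(max(cnt,key=len))
q=cv2.approxPolyDP(h,12,True)[:,0]; print(q.tolist())
def p(uv,hh): return cast(K,T,uv,hh)[:,:2]
P=p(q,.05); print(np.round(P,4).tolist())
for a,b in zip(P,np.roll(P,-1,0)): print(np.round(np.linalg.norm(b-a),4),np.round(np.degrees(np.arctan2(*(b-a)[::-1])),2))
print("holes",np.round(p([(260,98),(321,56),(336,220),(392,188)],.05),4).tolist())
print("head",p((323,137),.0675),"screw",p((323,138),.07),"clip",p((305,101),.053),"motor",p((360,193),.096))
a=cv2.resize(im[75:165,265:385],None,fx=6,fy=6,interpolation=cv2.INTER_CUBIC); cv2.imwrite("pics/c2.png",a[:,:,::-1])
```

```text
[[322, 46], [402, 189], [336, 227], [250, 97]]
[[0.5637, 0.0617], [0.7374, 0.0833], [0.7487, -0.0056], [0.5753, -0.0272]]
0.175 7.12
0.0897 -82.71
0.1748 -172.89
0.0897 97.44
holes [[0.5806, -0.0182], [0.5714, 0.0569], [0.7404, -0.0019], [0.7313, 0.0732]]
head [[0.64346733 0.02572111]] screw [[0.64415933 0.02539147]] clip [[0.6033204  0.02361445]] motor [[0.70630134 0.0372762 ]]
```

View pics/c2.png

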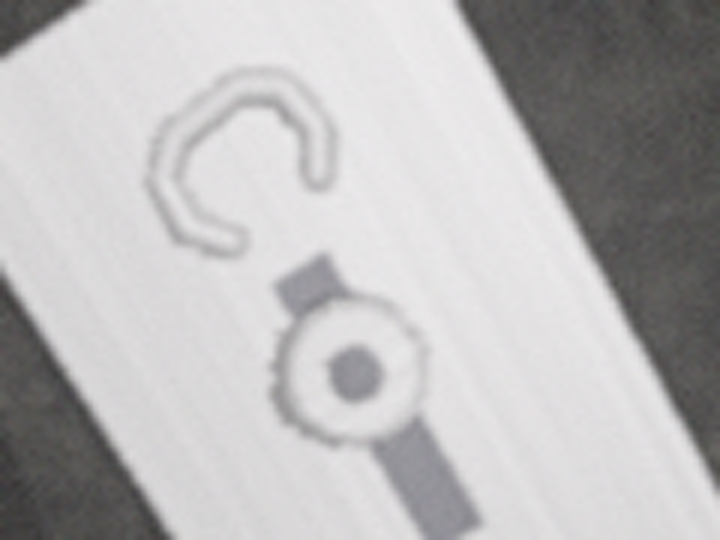

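Spindle at about (0.644, 0.026), clip seat about (0.604, 0.0235), drive yaw about 6–7°. Now over the fork.

```bash
python3 -m handwheel '[{"tx":-5,"ty":-37.4,"tz":0,"roll":0},{"tx":-5,"ty":-37.4,"tz":0,"roll":0},{"tx":-5,"ty":-37.4,"tz":0,"roll":0},{"tx":-5,"ty":-37.4,"tz":0,"roll":0},{"tx":-5,"ty":-37.4,"tz":0,"roll":0},{"tx":-5,"ty":-37.4,"tz":0,"roll":0},{"tx":-5,"ty":-37.4,"tz":0,"roll":0},{"tx":-5,"ty":-37.4,"tz":0,"roll":0},{"tx":-5,"ty":-37.4,"tz":0,"roll":-0.12},{"tx":0,"ty":0,"tz":0,"roll":0},{"tx":0,"ty":0,"tz":0,"roll":0},{"tx":0,"ty":0,"tz":0,"roll":0}]'
python3 - <<'E'
from h import *
im,d,K,T=snap("wrist","w3"); o=ctrl.get_obs(); print(o["tool_pos"],o["tool_rot"],o["t"])
E
```

```text
t: 2.95
tool_pos: [0.588, -0.3209, 0.2316]
tool_rot: [0.492, 3.102, 0.001]
contact_force: [-0.5, 1.6, 0.5]
opening: 0.0854
grip_force: 0.0
[ 0.58827414 -0.32047056  0.23156236] [4.90630660e-01 3.10275941e+00 6.51877421e-04] 3.0
```

View pics/w3.png

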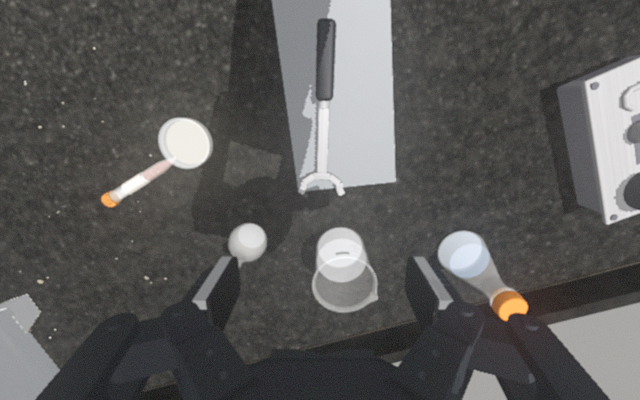

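Wrist view: handle from (327,20) to (325,100), blade to (322,175), prong tips (303,192) and (342,193). I'll use depth height to isolate the handle and fork.

Run:
```python
from h import *
z=np.load("pics/w3.npz"); im,d,K,T=z["im"],z["d"],z["K"],z["T"]
v,u=np.mgrid[0:215,285:365]; dd=d[0:215,285:365]
c=np.stack([(u-K[0,2])/K[0,0]*dd,(v-K[1,2])/K[1,1]*dd,dd],-1); W=c@T[:3,:3].T+T[:3,3]
g=cv2.cvtColor(im,cv2.COLOR_RGB2GRAY)[0:215,285:365]
for nm,lo,hi in (("handle",.03,.05),("fork",.012,.03)):
    m=(W[...,2]>lo)&(W[...,2]<hi)&(dd>0); P=W[m]; print(nm,m.sum(),np.round(np.median(P,0),4),np.round(P.min(0),3),np.round(P.max(0),3))
    if nm=="handle":
        m&=g<75; P=W[m]; (cx,cy),wh,a=cv2.minAreaRect((P[:,:2]*1000).astype(np.float32)); print(cx,cy,wh,a)
        mu=P[:,:2].mean(0); _,_,V=np.linalg.svd(P[:,:2]-mu); s=(P[:,:2]-mu)@V[0]; print(mu,np.degrees(np.arctan2(*V[0][::-1])),s.min(),s.max(),np.median(P[:,2]))
print("prong tips@.021",cast(K,T,[(303,192),(342,193),(322,175)],.025)[:,:2])
# pixel rays of handle ends at top face
print("ends@.039",cast(K,T,[(327,20),(325,100)],.039)[:,:2])
o=ctrl.get_obs(); print(R.from_rotvec(o["tool_rot"]).as_matrix().round(3).tolist())
```

```text
handle 1524 [ 0.4673 -0.2764  0.0381] [ 0.43  -0.298  0.03 ] [ 0.508 -0.256  0.041]
468.5309753417969 -279.619384765625 (16.72112274169922, 76.92601013183594) 66.48944854736328
[ 0.45318308 -0.27659892] -23.973325220265878 -0.023199212820502555 0.05371632148641116 0.0378418428303354
fork 1143 [ 0.5671 -0.3072  0.024 ] [ 0.503 -0.353  0.015] [ 0.62  -0.283  0.028]
prong tips@.021 [[ 0.60193594 -0.34898769]
 [ 0.61838879 -0.30269468]
 [ 0.58854608 -0.3194858 ]]
ends@.039 [[ 0.4347259  -0.264124  ]
 [ 0.5067405  -0.28942303]]
[[-0.951, 0.309, 0.0], [0.309, 0.951, 0.0], [-0.0, 0.0, -1.0]]
```

Fork origin about (0.4685, −0.276), yaw −19.4° (handle and prong tips agree; top height 38 mm). Moving over it and descending.

```bash
python3 -m handwheel '[{"tx":32,"ty":1.3,"tz":0,"roll":0},{"tx":32,"ty":1.3,"tz":0,"roll":0},{"tx":32,"ty":1.3,"tz":0,"roll":0},{"tx":32,"ty":1.3,"tz":0,"roll":0.025},{"tx":0,"ty":0,"tz":38,"roll":0},{"tx":0,"ty":0,"tz":38,"roll":0},{"tx":0,"ty":0,"tz":38,"roll":0},{"tx":0,"ty":0,"tz":38,"roll":0},{"tx":0,"ty":0,"tz":28,"roll":0},{"tx":0,"ty":0,"tz":0,"roll":0},{"tx":0,"ty":0,"tz":0,"roll":0}]'
python3 - <<'E'
from h import *
o=ctrl.get_obs(); print(o["tool_pos"],R.from_rotvec(o["tool_rot"]).as_matrix().round(4).tolist())
E
```

```text
t: 3.92
tool_pos: [0.4673, -0.2755, 0.0501]
tool_rot: [-0.528, -3.094, -0.003]
contact_force: [-0.3, -0.7, 0.7]
opening: 0.0853
grip_force: 0.0
[ 0.46727748 -0.27549122  0.05005877] [[-0.9434, 0.3315, -0.0029], [0.3315, 0.9434, 0.0025], [0.0035, 0.0014, -1.0]]
```

```bash
python3 -m handwheel '[{"tx":0,"ty":0,"tz":20,"roll":0},{"tx":0,"ty":0,"tz":15,"roll":0},{"tx":0,"ty":0,"tz":5,"roll":0},{"tx":0,"ty":0,"tz":0,"roll":0}]'
python3 -m handwheel '[{"tx":0,"ty":0,"tz":0,"roll":0},{"tx":0,"ty":0,"tz":0,"roll":0},{"tx":0,"ty":0,"tz":0,"roll":0},{"tx":0,"ty":0,"tz":0,"roll":0},{"tx":0,"ty":0,"tz":0,"roll":0},{"tx":0,"ty":0,"tz":0,"roll":0},{"tx":0,"ty":0,"tz":0,"roll":0},{"tx":0,"ty":0,"tz":0,"roll":0}]' 12 100
```

```text
t: 4.25
tool_pos: [0.4688, -0.2777, 0.0126]
tool_rot: [0.53, 3.095, -0.001]
contact_force: [1.1, 0.7, 0.1]
opening: 0.0853
grip_force: 0.0
t: 4.92
tool_pos: [0.4684, -0.2782, 0.0121]
tool_rot: [0.531, 3.095, -0.001]
contact_force: [-0.7, 0.2, 4.3]
opening: 0.0187
grip_force: 98.6
```

```bash
python3 -m handwheel '[{"tx":0,"ty":0,"tz":-10,"roll":0},{"tx":0,"ty":0,"tz":-20,"roll":0},{"tx":0,"ty":0,"tz":-20,"roll":0},{"tx":0,"ty":0,"tz":-20,"roll":0},{"tx":0,"ty":0,"tz":-20,"roll":0},{"tx":0,"ty":0,"tz":0,"roll":0}]'
python3 -m handwheel '[{"tx":15.1,"ty":27.5,"tz":0,"roll":0},{"tx":15.1,"ty":27.5,"tz":0,"roll":0},{"tx":15.1,"ty":27.5,"tz":0,"roll":0},{"tx":15.1,"ty":27.5,"tz":0,"roll":0},{"tx":15.1,"ty":27.5,"tz":0,"roll":0},{"tx":15.1,"ty":27.5,"tz":0,"roll":0},{"tx":15.1,"ty":27.5,"tz":0,"roll":0},{"tx":15.1,"ty":27.5,"tz":0,"roll":0},{"tx":15.1,"ty":27.5,"tz":0,"roll":-0.11}]'
python3 -m handwheel '[{"tx":0,"ty":0,"tz":0,"roll":-0.115},{"tx":0,"ty":0,"tz":0,"roll":-0.115},{"tx":0,"ty":0,"tz":0,"roll":-0.115},{"tx":0,"ty":0,"tz":0,"roll":0},{"tx":0,"ty":0,"tz":0,"roll":0},{"tx":0,"ty":0,"tz":0,"roll":0}]'
python3 - <<'E'
from h import *
im,d,K,T=snap("top","t2"); o=ctrl.get_obs(); print(o["tool_pos"],R.from_rotvec(o["tool_rot"]).as_matrix().round(4).tolist(),o["t"])
a=cv2.resize(im[130:290,240:400],None,fx=3.7,fy=3.7,interpolation=cv2.INTER_CUBIC); cv2.imwrite("pics/c3.png",a[:,:,::-1])
E
```

```text
t: 5.42
tool_pos: [0.4699, -0.2793, 0.1058]
tool_rot: [0.53, 3.09, -0.006]
contact_force: [1.0, -0.6, -0.9]
opening: 0.0183
grip_force: 97.9
t: 6.17
tool_pos: [0.4206, 0.0025, 0.0998]
tool_rot: [-0.358, -3.119, -0.0]
contact_force: [1.0, -0.4, -1.4]
opening: 0.018
grip_force: 98.0
t: 6.67
tool_pos: [0.4217, 0.0009, 0.1005]
tool_rot: [0.177, -3.135, -0.0]
contact_force: [-0.4, -0.6, -1.0]
opening: 0.0184
grip_force: 98.3
[0.4218211  0.00086121 0.10070577] [[-0.9936, -0.1126, -0.001], [-0.1126, 0.9936, 0.0002], [0.001, 0.0003, -1.0]] 6.7167
```

View pics/c3.png

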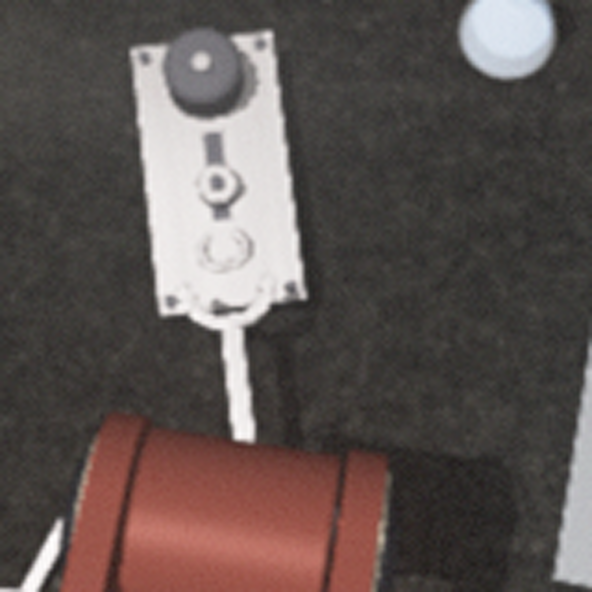

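The fork stands in front of the clip, blade from (235,330) to (243,440) in the crop, roughly on the drive axis. I'll descend to just above plate level and measure the lateral offset.

```bash
python3 -m handwheel '[{"tx":0,"ty":0,"tz":20,"roll":0},{"tx":0,"ty":0,"tz":20,"roll":0},{"tx":0,"ty":0,"tz":8,"roll":0},{"tx":0,"ty":0,"tz":0,"roll":0},{"tx":0,"ty":0,"tz":3,"roll":0},{"tx":0,"ty":0,"tz":0,"roll":0},{"tx":0,"ty":0,"tz":0,"roll":0}]'
python3 - <<'E'
from h import *
im,d,K,T=snap("top","t3"); o=ctrl.get_obs(); print(o["tool_pos"],o["contact_force"],o["t"])
K=np.array(K); g=cv2.cvtColor(im,cv2.COLOR_RGB2GRAY).astype(float)
pt=[]; ed=[]
for r in range(217,250):
    row=g[r,285:325]; w=np.clip(row-90,0,None)
    if w.sum()>0: c=(w*np.arange(285,325)).sum()/w.sum(); pt.append((c,r)); ed.append((w>0).sum())
print(ed)
pt=np.array(pt)[[i for i,e in enumerate(ed) if 2<=e<=7]]
B=cast(K,T,pt,.0555)[:,:2]
L=[];Rr=[]
for r in range(150,208):
    row=g[r]; k=np.where(row[268:330]>125)[0]+268
    def sub(a,b): return a+(125-row[a])/(row[b]-row[a])*(b-a)
    L.append((sub(k[0]-1,k[0]),r)); Rr.append((sub(k[-1]+1,k[-1]),r))
e1=cast(K,T,L,.05)[:,:2]; e2=cast(K,T,Rr,.05)[:,:2]
def fit(P):
    for _ in range(4):
        p=np.polyfit(P[:,0],P[:,1],1); r=P[:,1]-np.polyval(p,P[:,0]); P=P[abs(r)<max(2*r.std(),.0005)]
    return p,len(P),r.std()
for n,P in(("blade",B),("L",e1),("R",e2)):
    p,k,s=fit(P); print(n,k,"yaw",np.degrees(np.arctan(p[0])).round(2),"y@.5",np.polyval(p,.5).round(4),"y@.644",np.polyval(p,.644).round(4),s.round(4))
print("screw",cast(K,T,[(240+217/3.7,130+184/3.7)],.07))
im,d,K,T=snap("side","s3")
a=cv2.resize(im[150:240,240:400],None,fx=5,fy=5,interpolation=cv2.INTER_CUBIC); cv2.imwrite("pics/c4.png",a[:,:,::-1])
E
```

```text
t: 7.3
tool_pos: [0.423, 0.0008, 0.0513]
tool_rot: [-0.18, 3.135, -0.001]
contact_force: [0.1, 0.1, -1.2]
opening: 0.0186
grip_force: 98.3
[0.42306184 0.0007934  0.0513737 ] [ 0.66351857  0.85777515 -0.30067786] 7.35
[np.int64(21), np.int64(19), np.int64(17), np.int64(14), np.int64(10), np.int64(7), np.int64(6), np.int64(6), np.int64(6), np.int64(6), np.int64(7), np.int64(7), np.int64(7), np.int64(6), np.int64(6), np.int64(6), np.int64(6), np.int64(6), np.int64(7), np.int64(7), np.int64(7), np.int64(7), np.int64(6), np.int64(6), np.int64(6), np.int64(6), np.int64(6), np.int64(7), np.int64(7), np.int64(7), np.int64(7), np.int64(6), np.int64(6)]
blade 28 yaw 6.45 y@.5 0.0089 y@.644 0.0252 0.0004
L 56 yaw 6.13 y@.5 0.0559 y@.644 0.0714 0.0003
R 58 yaw 6.19 y@.5 -0.0383 y@.644 -0.0226 0.0004
screw [[0.64040813 0.02300247 0.07      ]]
```

View pics/c4.png

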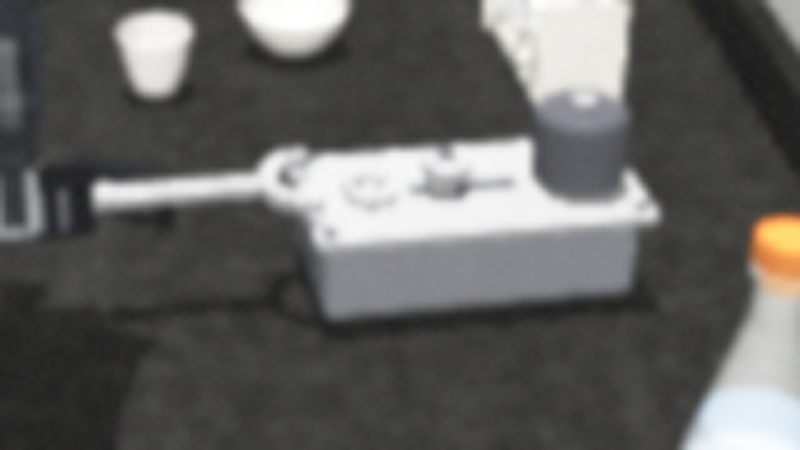

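Blade and drive axis agree to within 1 mm and 0.3°. The side view shows the fork above the plate edge and the clip lying at (370,190). Now a small yaw trim and a descent to working height, watching the force.

```bash
python3 -m handwheel '[{"tx":0,"ty":0,"tz":1.5,"roll":0.004},{"tx":0,"ty":0,"tz":1.5,"roll":0},{"tx":0,"ty":0,"tz":0,"roll":0},{"tx":0,"ty":0,"tz":0,"roll":0}]'
python3 -m handwheel '[{"tx":0,"ty":0,"tz":1,"roll":0},{"tx":0,"ty":0,"tz":0,"roll":0},{"tx":0,"ty":0,"tz":0,"roll":0}]'
python3 -m handwheel '[{"tx":0,"ty":0,"tz":0.7,"roll":0},{"tx":0,"ty":0,"tz":0,"roll":0},{"tx":0,"ty":0,"tz":0,"roll":0}]'
```

```text
t: 7.73
tool_pos: [0.4221, 0.001, 0.0472]
tool_rot: [0.175, -3.137, -0.0]
contact_force: [-0.3, -0.4, -1.8]
opening: 0.0186
grip_force: 98.3
t: 7.98
tool_pos: [0.4221, 0.001, 0.0462]
tool_rot: [0.175, -3.137, -0.0]
contact_force: [-1.5, -0.1, -1.2]
opening: 0.0186
grip_force: 98.3
t: 8.23
tool_pos: [0.4222, 0.0009, 0.0456]
tool_rot: [0.175, -3.137, 0.0]
contact_force: [0.2, 0.6, -1.8]
opening: 0.0183
grip_force: 98.3
```

```bash
python3 -m handwheel '[{"tx":0,"ty":0,"tz":-0.6,"roll":0},{"tx":-6,"ty":0,"tz":0,"roll":0},{"tx":-6,"ty":0,"tz":0,"roll":0},{"tx":-6,"ty":0,"tz":0,"roll":0},{"tx":-6,"ty":0,"tz":0,"roll":0},{"tx":-3,"ty":0,"tz":0,"roll":0},{"tx":-3,"ty":0,"tz":0,"roll":0},{"tx":-3,"ty":0,"tz":0,"roll":0},{"tx":0,"ty":0,"tz":0,"roll":0},{"tx":0,"ty":0,"tz":0,"roll":0}]'
python3 -m handwheel '[{"tx":-2,"ty":0,"tz":0,"roll":0},{"tx":-2,"ty":0,"tz":0,"roll":0},{"tx":-2,"ty":0,"tz":0,"roll":0},{"tx":-2,"ty":0,"tz":0,"roll":0},{"tx":-2,"ty":0,"tz":0,"roll":0},{"tx":-2,"ty":0,"tz":0,"roll":0},{"tx":0,"ty":0,"tz":0,"roll":0},{"tx":0,"ty":0,"tz":0,"roll":0},{"tx":0,"ty":0,"tz":0,"roll":0}]'
python3 - <<'E'
from h import *
im,d,K,T=snap("top","t4"); 
a=cv2.resize(im[130:260,250:350],None,fx=6,fy=4.6,interpolation=cv2.INTER_CUBIC); a=cv2.resize(im[135:235,265:345],None,fx=6,fy=6,interpolation=cv2.INTER_CUBIC); cv2.imwrite("pics/c5.png",a[:,:,::-1])
E
```

```text
t: 9.07
tool_pos: [0.455, 0.0046, 0.0461]
tool_rot: [0.175, -3.136, -0.0]
contact_force: [-0.7, 0.0, -0.9]
opening: 0.0186
grip_force: 98.3
t: 9.82
tool_pos: [0.4669, 0.006, 0.0462]
tool_rot: [0.175, -3.137, -0.0]
contact_force: [-0.4, -0.7, -2.0]
opening: 0.0185
grip_force: 98.3
```

View pics/c5.png

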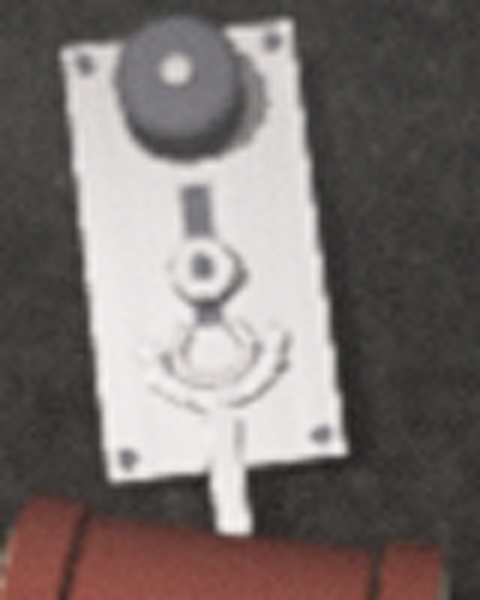

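The clip (about (210,355)) now sits between the prongs on the slot line, with the spindle head at (203,268). I keep pushing in small steps and check the force.

```bash
python3 -m handwheel '[{"tx":-1.5,"ty":0,"tz":0,"roll":0},{"tx":-1.5,"ty":0,"tz":0,"roll":0},{"tx":-1.5,"ty":0,"tz":0,"roll":0},{"tx":-1.5,"ty":0,"tz":0,"roll":0},{"tx":-1.5,"ty":0,"tz":0,"roll":0},{"tx":-1.5,"ty":0,"tz":0,"roll":0},{"tx":0,"ty":0,"tz":0,"roll":0},{"tx":0,"ty":0,"tz":0,"roll":0}]'
python3 -m handwheel '[{"tx":-1,"ty":0,"tz":0,"roll":0},{"tx":-1,"ty":0,"tz":0,"roll":0},{"tx":-1,"ty":0,"tz":0,"roll":0},{"tx":0,"ty":0,"tz":0,"roll":0},{"tx":0,"ty":0,"tz":0,"roll":0}]'
```

```text
t: 10.53
tool_pos: [0.476, 0.007, 0.0462]
tool_rot: [-0.175, 3.137, 0.0]
contact_force: [0.2, 0.8, -2.0]
opening: 0.0183
grip_force: 98.3
t: 10.95
tool_pos: [0.479, 0.0073, 0.0462]
tool_rot: [-0.175, 3.137, -0.0]
contact_force: [0.0, -0.5, -1.7]
opening: 0.0181
grip_force: 98.3
```

```bash
python3 -m handwheel '[{"tx":-1,"ty":0,"tz":0,"roll":0},{"tx":-1,"ty":0,"tz":0,"roll":0},{"tx":0,"ty":0,"tz":0,"roll":0},{"tx":0,"ty":0,"tz":0,"roll":0}]'
```

```text
t: 11.28
tool_pos: [0.481, 0.0075, 0.0462]
tool_rot: [-0.175, 3.137, 0.0]
contact_force: [-0.2, 0.0, -1.6]
opening: 0.0185
grip_force: 98.3
```

```bash
python3 -m handwheel '[{"tx":-1,"ty":0,"tz":0,"roll":0},{"tx":-1,"ty":0,"tz":0,"roll":0},{"tx":0,"ty":0,"tz":0,"roll":0},{"tx":0,"ty":0,"tz":0,"roll":0}]' | grep -E "pos|contact"; python3 -m handwheel '[{"tx":-1,"ty":0,"tz":0,"roll":0},{"tx":0,"ty":0,"tz":0,"roll":0},{"tx":0,"ty":0,"tz":0,"roll":0}]'| grep -E "pos|contact"
```

```text
tool_pos: [0.483, 0.0077, 0.0462]
contact_force: [0.2, 1.4, -1.7]
tool_pos: [0.4837, 0.0078, 0.0461]
contact_force: [-1.7, -0.1, -0.4]
```

```bash
python3 -m handwheel '[{"tx":-1,"ty":0,"tz":0,"roll":0},{"tx":0,"ty":0,"tz":0,"roll":0},{"tx":0,"ty":0,"tz":0,"roll":0}]' | grep -E "pos|contact"; python3 -m handwheel '[{"tx":-1,"ty":0,"tz":0,"roll":0},{"tx":0,"ty":0,"tz":0,"roll":0},{"tx":0,"ty":0,"tz":0,"roll":0}]'| grep -E "pos|contact"
```

```text
tool_pos: [0.4848, 0.008, 0.0461]
contact_force: [-0.3, -0.7, -1.5]
tool_pos: [0.4856, 0.0081, 0.046]
contact_force: [-2.7, -0.3, -1.3]
```

Resistance begins (about 2.7 N, position lagging 0.4 mm), so the stiffness is gentle. Continuing.

```bash
python3 -m handwheel '[{"tx":-1,"ty":0,"tz":0,"roll":0},{"tx":0,"ty":0,"tz":0,"roll":0},{"tx":0,"ty":0,"tz":0,"roll":0}]' | grep -E "pos|contact"; python3 -m handwheel '[{"tx":-1,"ty":0,"tz":0,"roll":0},{"tx":0,"ty":0,"tz":0,"roll":0},{"tx":0,"ty":0,"tz":0,"roll":0}]'| grep -E "pos|contact"
```

```text
tool_pos: [0.4864, 0.0082, 0.0459]
contact_force: [-3.5, -0.4, -1.9]
tool_pos: [0.487, 0.0084, 0.0457]
contact_force: [-5.6, -0.8, -2.3]
```

```bash
python3 -m handwheel '[{"tx":-1,"ty":0,"tz":0,"roll":0},{"tx":0,"ty":0,"tz":0,"roll":0},{"tx":0,"ty":0,"tz":0,"roll":0}]' | grep -E "pos|contact"; python3 -m handwheel '[{"tx":-1,"ty":0,"tz":0,"roll":0},{"tx":0,"ty":0,"tz":0,"roll":0},{"tx":0,"ty":0,"tz":0,"roll":0}]'| grep -E "pos|contact"
```

```text
tool_pos: [0.4871, 0.0084, 0.0455]
contact_force: [-9.9, -1.9, 0.2]
tool_pos: [0.4889, 0.0086, 0.0458]
contact_force: [-6.5, -1.1, -0.8]
```

```bash
python3 -m handwheel '[{"tx":-1,"ty":0,"tz":0,"roll":0},{"tx":0,"ty":0,"tz":0,"roll":0},{"tx":0,"ty":0,"tz":0,"roll":0}]' | grep -E "pos|contact"
```

```text
tool_pos: [0.4891, 0.0086, 0.0455]
contact_force: [-9.1, -1.5, -0.0]
```

```bash
python3 -m handwheel '[{"tx":-1,"ty":0,"tz":0,"roll":0},{"tx":0,"ty":0,"tz":0,"roll":0},{"tx":0,"ty":0,"tz":0,"roll":0}]' | grep -E "pos|contact"
```

```text
tool_pos: [0.49, 0.0088, 0.0455]
contact_force: [-7.0, -0.8, 0.8]
```

```bash
python3 -m handwheel '[{"tx":-1,"ty":0,"tz":-0.3,"roll":0},{"tx":0,"ty":0,"tz":0,"roll":0},{"tx":0,"ty":0,"tz":0,"roll":0}]' | grep -E "pos|contact"; python3 -m handwheel '[{"tx":-0.7,"ty":0,"tz":0,"roll":0},{"tx":0,"ty":0,"tz":0,"roll":0},{"tx":0,"ty":0,"tz":0,"roll":0}]' | grep -E "pos|contact"
```

```text
tool_pos: [0.4916, 0.0089, 0.0459]
contact_force: [-5.2, -0.0, -1.2]
tool_pos: [0.495, 0.0089, 0.0475]
contact_force: [0.3, 0.0, -1.8]
```

```bash
python3 -m handwheel '[{"tx":-0.7,"ty":0,"tz":0,"roll":0},{"tx":0,"ty":0,"tz":0,"roll":0},{"tx":0,"ty":0,"tz":0,"roll":0}]' | grep -E "pos|contact"
```

```text
tool_pos: [0.4947, 0.009, 0.0469]
contact_force: [-0.2, 0.3, -2.0]
```

Snapped over: the force fell to zero. Now following up gently until it bottoms.

```bash
python3 -m handwheel '[{"tx":-0.6,"ty":0,"tz":0.4,"roll":0},{"tx":0,"ty":0,"tz":0,"roll":0},{"tx":0,"ty":0,"tz":0,"roll":0}]' | grep -E "pos|contact"; python3 -m handwheel '[{"tx":-0.6,"ty":0,"tz":0,"roll":0},{"tx":0,"ty":0,"tz":0,"roll":0},{"tx":0,"ty":0,"tz":0,"roll":0}]' | grep -E "pos|contact"
```

```text
tool_pos: [0.4948, 0.009, 0.0461]
contact_force: [-0.6, -0.6, -1.8]
tool_pos: [0.4953, 0.0091, 0.0461]
contact_force: [0.2, 0.2, -0.8]
```

```bash
python3 -m handwheel '[{"tx":-0.6,"ty":0,"tz":0,"roll":0},{"tx":0,"ty":0,"tz":0,"roll":0},{"tx":0,"ty":0,"tz":0,"roll":0}]' | grep -E "pos|contact"
```

```text
tool_pos: [0.4957, 0.0092, 0.046]
contact_force: [-1.2, -0.5, -0.9]
```

```bash
python3 -m handwheel '[{"tx":-0.6,"ty":0,"tz":0,"roll":0},{"tx":0,"ty":0,"tz":0,"roll":0},{"tx":0,"ty":0,"tz":0,"roll":0}]' | grep -E "pos|contact"
```

```text
tool_pos: [0.4958, 0.0092, 0.0458]
contact_force: [-4.1, -1.1, 0.3]
```

```bash
python3 -m handwheel '[{"tx":-0.6,"ty":0,"tz":-0.2,"roll":0},{"tx":0,"ty":0,"tz":0,"roll":0},{"tx":0,"ty":0,"tz":0,"roll":0}]' | grep -E "pos|contact"
```

```text
tool_pos: [0.4959, 0.0093, 0.0458]
contact_force: [-7.1, -1.5, 0.5]
```

```bash
python3 -m handwheel '[{"tx":-0.6,"ty":0,"tz":0,"roll":0},{"tx":0,"ty":0,"tz":0,"roll":0},{"tx":0,"ty":0,"tz":0,"roll":0}]' | grep -E "pos|contact"
python3 - <<'E'
from h import *
im,d,K,T=snap("top","t5"); im2,_,_,_=snap("side","s5")
a=cv2.resize(im[150:220,275:335],None,fx=6,fy=6,interpolation=cv2.INTER_CUBIC); b=cv2.resize(im2[165:215,290:350],None,fx=7,fy=420/50,interpolation=cv2.INTER_CUBIC)
cv2.imwrite("pics/c6.png",np.hstack([a,b])[:,:,::-1])
E
```

```text
tool_pos: [0.496, 0.0094, 0.0455]
contact_force: [-7.4, -1.1, 0.3]
```

View pics/c6.png

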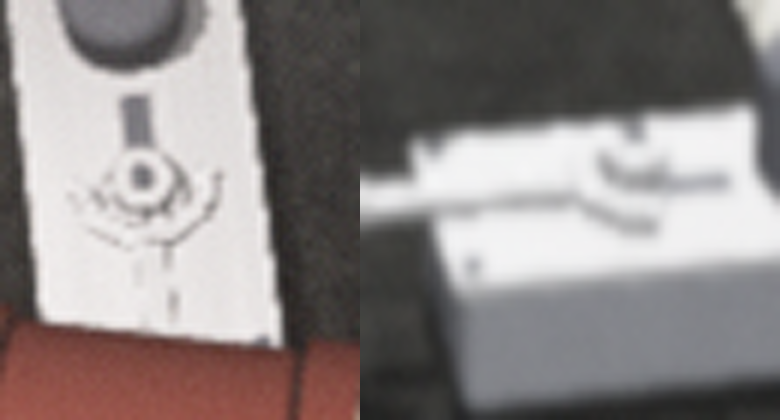

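```bash
python3 -m handwheel '[{"tx":-0.7,"ty":0,"tz":0,"roll":0},{"tx":0,"ty":0,"tz":0,"roll":0},{"tx":0,"ty":0,"tz":0,"roll":0}]' | grep -E "pos|contact"
```

```text
tool_pos: [0.496, 0.0094, 0.0453]
contact_force: [-10.8, -2.4, 2.0]
```

```bash
python3 -m handwheel '[{"tx":-0.7,"ty":0,"tz":0,"roll":0},{"tx":0,"ty":0,"tz":0,"roll":0},{"tx":0,"ty":0,"tz":0,"roll":0}]' | grep -E "pos|contact"
```

```text
tool_pos: [0.496, 0.0094, 0.0451]
contact_force: [-12.3, -1.8, 3.8]
```

Position is rigid while the force rises to 12 N: bottomed. Withdrawing straight back, then lifting.

```bash
python3 -m handwheel '[{"tx":2,"ty":0,"tz":-0.3,"roll":0},{"tx":2,"ty":0,"tz":-0.2,"roll":0},{"tx":4,"ty":0,"tz":0,"roll":0},{"tx":8,"ty":0,"tz":0,"roll":0},{"tx":12,"ty":0,"tz":0,"roll":0},{"tx":16,"ty":0,"tz":0,"roll":0},{"tx":16,"ty":0,"tz":0,"roll":0},{"tx":12,"ty":0,"tz":0,"roll":0},{"tx":0,"ty":0,"tz":0,"roll":0},{"tx":0,"ty":0,"tz":-20,"roll":0},{"tx":0,"ty":0,"tz":-30,"roll":0},{"tx":0,"ty":0,"tz":0,"roll":0}]'
python3 - <<'E'
from h import *
im,d,K,T=snap("top","t6"); im2,_,_,_=snap("side","s6")
a=cv2.resize(im[150:220,275:335],None,fx=6,fy=6,interpolation=cv2.INTER_CUBIC); b=cv2.resize(im2[165:215,290:350],None,fx=7,fy=420/50,interpolation=cv2.INTER_CUBIC)
cv2.imwrite("pics/c7.png",np.hstack([a,b])[:,:,::-1])
o=ctrl.get_obs(); print(R.from_rotvec(o["tool_rot"]).as_matrix().round(4).tolist())
E
```

```text
t: 17.72
tool_pos: [0.4319, 0.0009, 0.1028]
tool_rot: [-0.174, 3.125, -0.004]
contact_force: [1.8, -0.8, -0.2]
opening: 0.0179
grip_force: 98.3
[[-0.9938, -0.111, 0.0049], [-0.111, 0.9938, -0.0007], [-0.0048, -0.0012, -1.0]]
```

View pics/c7.png

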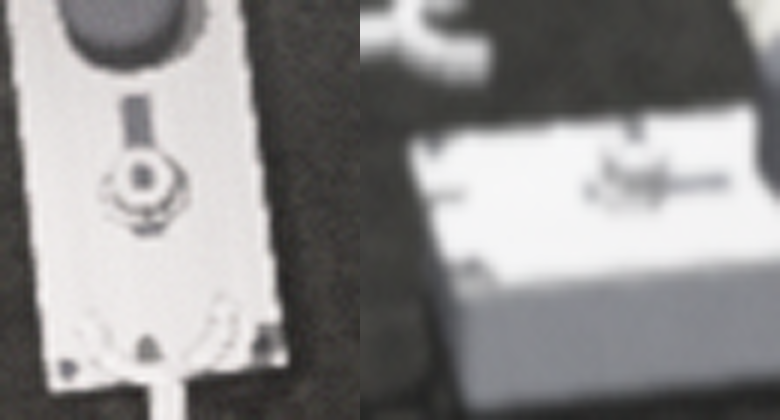

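The clip stays around the spindle under the head as the fork leaves. Returning the fork to its place.

```bash
python3 -m handwheel '[{"tx":-0.6,"ty":-31.3,"tz":0,"roll":0},{"tx":-0.6,"ty":-31.3,"tz":0,"roll":0},{"tx":-0.6,"ty":-31.3,"tz":0,"roll":0},{"tx":-0.6,"ty":-31.3,"tz":0,"roll":0},{"tx":-0.6,"ty":-31.3,"tz":0,"roll":0},{"tx":-0.6,"ty":-31.3,"tz":0,"roll":0},{"tx":-0.6,"ty":-31.3,"tz":0,"roll":0},{"tx":-0.6,"ty":-31.3,"tz":0,"roll":0},{"tx":-0.6,"ty":-31.3,"tz":0,"roll":0},{"tx":0,"ty":0,"tz":0,"roll":0.11},{"tx":0,"ty":0,"tz":0,"roll":0.11},{"tx":0,"ty":0,"tz":0,"roll":0.11}]' >/dev/null
python3 -m handwheel '[{"tx":0,"ty":0,"tz":0,"roll":0.12},{"tx":0,"ty":0,"tz":0,"roll":0},{"tx":0,"ty":0,"tz":25,"roll":0},{"tx":0,"ty":0,"tz":25,"roll":0},{"tx":0,"ty":0,"tz":20,"roll":0},{"tx":0,"ty":0,"tz":0,"roll":0},{"tx":0,"ty":0,"tz":0,"roll":0}]'
```

```text
t: 19.4
tool_pos: [0.4629, -0.2766, 0.0248]
tool_rot: [-0.526, -3.093, -0.003]
contact_force: [-0.5, -0.2, -0.4]
opening: 0.0184
grip_force: 98.6
```

```bash
python3 -m handwheel '[{"tx":0,"ty":0,"tz":6,"roll":0},{"tx":0,"ty":0,"tz":4,"roll":0},{"tx":0,"ty":0,"tz":1,"roll":0},{"tx":0,"ty":0,"tz":0,"roll":0},{"tx":0,"ty":0,"tz":0,"roll":0}]' | grep -E "pos|contact"; python3 -m handwheel '[{"tx":0,"ty":0,"tz":1,"roll":0},{"tx":0,"ty":0,"tz":0,"roll":0},{"tx":0,"ty":0,"tz":0,"roll":0}]' | grep -E "pos|contact"
```

```text
tool_pos: [0.4646, -0.2781, 0.0164]
contact_force: [-0.5, -0.2, -2.4]
tool_pos: [0.4643, -0.2779, 0.015]
contact_force: [-0.0, 0.0, -1.2]
```

```bash
python3 -m handwheel '[{"tx":0,"ty":0,"tz":1.5,"roll":0},{"tx":0,"ty":0,"tz":0,"roll":0},{"tx":0,"ty":0,"tz":0,"roll":0}]' | grep -E "pos|contact"; python3 -m handwheel '[{"tx":0,"ty":0,"tz":1,"roll":0},{"tx":0,"ty":0,"tz":0,"roll":0},{"tx":0,"ty":0,"tz":0,"roll":0}]' | grep -E "pos|contact"
```

```text
tool_pos: [0.4641, -0.2777, 0.0132]
contact_force: [0.6, 0.2, -1.6]
tool_pos: [0.4642, -0.2778, 0.0123]
contact_force: [0.1, -0.6, -1.6]
```

```bash
python3 -m handwheel '[{"tx":0,"ty":0,"tz":0.7,"roll":0},{"tx":0,"ty":0,"tz":0,"roll":0},{"tx":0,"ty":0,"tz":0,"roll":0}]' | grep -E "pos|contact"; python3 -m handwheel '[{"tx":0,"ty":0,"tz":0.6,"roll":0},{"tx":0,"ty":0,"tz":0,"roll":0},{"tx":0,"ty":0,"tz":0,"roll":0}]' | grep -E "pos|contact"
```

```text
tool_pos: [0.4642, -0.2778, 0.0122]
contact_force: [-3.0, 2.0, 4.3]
tool_pos: [0.4642, -0.2778, 0.0121]
contact_force: [-5.4, 3.3, 9.2]
```

Contact with the mat at the same height as before. Release gradually, then retreat up and toward the drive for a check.

```bash
python3 -m handwheel '[{"tx":0,"ty":0,"tz":-0.5,"roll":0},{"tx":0,"ty":0,"tz":0,"roll":0}]' - 20 >/dev/null
python3 -m handwheel '[{"tx":0,"ty":0,"tz":0,"roll":0},{"tx":0,"ty":0,"tz":0,"roll":0},{"tx":0,"ty":0,"tz":0,"roll":0},{"tx":0,"ty":0,"tz":0,"roll":0},{"tx":0,"ty":0,"tz":0,"roll":0},{"tx":0,"ty":0,"tz":0,"roll":0}]' 80
python3 -m handwheel '[{"tx":0,"ty":0,"tz":-10,"roll":0},{"tx":0,"ty":0,"tz":-20,"roll":0},{"tx":0,"ty":0,"tz":-35,"roll":0},{"tx":0,"ty":0,"tz":-35,"roll":0},{"tx":0,"ty":0,"tz":-35,"roll":0},{"tx":0,"ty":0,"tz":-35,"roll":0},{"tx":0,"ty":0,"tz":-35,"roll":0},{"tx":0,"ty":0,"tz":0,"roll":0}]'
```

```text
t: 21.73
tool_pos: [0.4642, -0.2778, 0.0114]
tool_rot: [0.53, 3.097, 0.0]
contact_force: [1.1, -1.1, -0.7]
opening: 0.0798
grip_force: 0.0
t: 22.4
tool_pos: [0.4676, -0.2804, 0.227]
tool_rot: [0.527, 3.083, -0.012]
contact_force: [1.2, -1.5, 1.2]
opening: 0.0801
grip_force: 0.0
```

```bash
python3 -m handwheel '[{"tx":-14.5,"ty":34.8,"tz":0,"roll":0},{"tx":-14.5,"ty":34.8,"tz":0,"roll":0},{"tx":-14.5,"ty":34.8,"tz":0,"roll":0},{"tx":-14.5,"ty":34.8,"tz":0,"roll":0},{"tx":-14.5,"ty":34.8,"tz":0,"roll":0},{"tx":-14.5,"ty":34.8,"tz":0,"roll":0},{"tx":-14.5,"ty":34.8,"tz":0,"roll":0},{"tx":-14.5,"ty":34.8,"tz":8,"roll":0},{"tx":-14.5,"ty":34.8,"tz":16,"roll":0},{"tx":-14.5,"ty":34.8,"tz":16,"roll":0},{"tx":0,"ty":0,"tz":0,"roll":0},{"tx":0,"ty":0,"tz":0,"roll":0}]' | grep pos
python3 - <<'E'
from h import *
im,d,K,T=snap("wrist","w9"); g=cv2.cvtColor(im,cv2.COLOR_RGB2GRAY)
print("cam",T[:3,3].round(3))
S=proj(K,T,[.6443,.0257,.07])[0]; print("screw px pred",S)
x,y=S.astype(int); w=g[y-10:y+11,x-10:x+11].astype(int); v,u=np.where(w<140); s=np.array([x-10+u.mean(),y-10+v.mean()]); print("dark",len(u),s)
s3=cast(K,T,s,.07)[0]; print("screw",s3)
ax=np.array([np.cos(.108),np.sin(.108)]); ay=np.array([-ax[1],ax[0]])
s0=s3[:2]
for nm,dv in(("back",-ax),("front",ax),("left",ay),("right",-ay)):
    r=np.arange(0,30)/1000; P=np.c_[s0+r[:,None]*dv,np.full(30,.054)]
    px=proj(K,T,P).astype(np.float32); print(nm,cv2.remap(g,px[:,0][None],px[:,1][None],1)[0].tolist())
# fork on the mat from the top camera depth
im,d,K,T=snap("top","t9"); K=np.array(K)
v,u=np.mgrid[180:310,385:475]; dd=d[180:310,385:475]
W=np.stack([(u-K[0,2])/K[0,0]*dd,(v-K[1,2])/K[1,1]*dd,dd],-1)@T[:3,:3].T+T[:3,3]
gg=cv2.cvtColor(im,cv2.COLOR_RGB2GRAY)[180:310,385:475]
for lo,hi in((.03,.06),(.012,.03)):
    m=(W[...,2]>lo)&(W[...,2]<hi)&(W[...,0]<.625); P=W[m]; print(len(P),np.median(P,0).round(4),P.min(0).round(3),P.max(0).round(3))
E
```

```text
tool_pos: [0.7163, 0.0041, 0.1739]
cam [0.641 0.032 0.317]
screw px pred [316.41142189 113.83993297]
dark 6 [315.         115.33333333]
screw [0.64502115 0.02421743 0.07      ]
back [145, 145, 144, 143, 142, 154, 193, 217, 220, 220, 220, 219, 208, 196, 201, 206, 193, 164, 152, 151, 161, 195, 217, 219, 218, 218, 218, 218, 217, 217]
front [145, 141, 139, 156, 199, 219, 223, 222, 220, 218, 201, 181, 162, 151, 149, 149, 148, 147, 147, 147, 148, 147, 148, 146, 146, 145, 145, 146, 147, 145]
left [145, 148, 149, 150, 149, 151, 162, 196, 222, 228, 228, 229, 230, 218, 200, 201, 210, 212, 198, 197, 210, 216, 218, 220, 221, 221, 220, 218, 217, 217]
right [145, 142, 146, 183, 215, 221, 221, 221, 220, 208, 185, 165, 144, 142, 167, 200, 211, 212, 209, 208, 206, 211, 210, 209, 210, 211, 207, 206, 207, 209]
317 [ 0.4626 -0.2762  0.0388] [ 0.424 -0.297  0.03 ] [ 0.509 -0.257  0.043]
364 [ 0.5546 -0.3057  0.0247] [ 0.425 -0.355  0.012] [ 0.614 -0.256  0.03 ]
```

Checks agree. The clip's back edge is about 16 mm behind the spindle axis (16.3 mm expected), with slot visible behind it. The fork stands on the mat with its top at 39 mm and the blade level. Handing in.

```bash
python3 -c "
from station import ctrl; print(ctrl.finish_job())"
```

```text
the job is handed in; nothing more can be done
None
```

I pushed the clip until it snapped and bottomed rigidly at about 12 N, put the fork back upright on the mat, kept the arm clear of the glassware and crucible, and handed the job in (no verdict returned). I viewed 12 pictures, two over the limit of 10.

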